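# Refit the T-handle of a laboratory isolating switch

### The job

The black T-handle has come off the grey isolating switch box on the bench. Stand it on the box's spindle and turn it there until its slot finds the spindle's cross pin and it drops fully home on the dial plate; then let go of it. Do not turn the switch itself, which the pin drives once the handle is home, and leave the other things on the bench where they are.

Things in the scene. Friction and masses are not known exactly. Their poses are not given: they have to be found in the camera images.
- handle: Loose black T-handle, 110 mm tall, 0.24 to 0.43 kg, starts upright on the bench. Origin: centre of its underside; z up its axis, x along bar and slot. Round hub 52 mm across, top 66 mm up. Underside: round blind bore 19 mm across, 62 mm deep, crossed by an open slot 11 mm wide, 15 mm deep, running right across along x. Half a turn gives the same fit.
- bar (a point): Centre of the T-handle's bar, on the handle's axis 98 mm above its underside. The bar is straight, 140 mm long (along x), 18 mm wide (y), 24 mm tall: 86 to 110 mm above the underside. Below it, down to the hub, is a steel neck 20 mm thick and 20 mm tall.
- seat (a point): Where the spindle's axis meets the top of the dial plate; z up, x, y along the box's sides. The fixed grey box is 164 mm square, 90 mm tall up to this point; the aluminium plate is 90 mm square. Home, the handle's underside is on it. If the slot misses the pin, the underside rests on the pin 12 mm above; it drops under its own weight once they agree within about 4 degrees.
- tip (a point): Top of the upright greased steel spindle, 60 mm above the plate. It is 17 mm thick, tapered over its top 12 mm to 6 mm. A flat-topped cross pin, 8 mm wide and 44 mm long, passes through it, its top 12 mm above the plate. The pin may lie in any horizontal direction, different each time and not reported (this point's axes are the box's).
- spindle (a joint): Turn of the switch from its start, rad, anticlockwise from above positive; 0 at the start whichever way the pin lies, so it does not tell the pin's direction. Stiff: it stays until driven by about 0.4 N m (some 7 N sideways on the bar 55 mm from the axis), against under 1.5 N there for turning a handle that only rests on the pin.
- spool: Bystander: grey spool, 64 mm across, 58 mm tall, upright; origin at the centre of its underside.
- screwdriver: Bystander: screwdriver 190 mm long lying on the bench along its x; origin near its middle on the bench.
- parts_tray: Bystander: white open tray 140 x 100 x 40 mm; origin at the centre of its underside.
Things that resemble listed ones, but are neither listed nor needed, are in the scene too. Of the things shaped like the handle, the black one is meant.

How it is judged:
By the outcome, as a careful person would: the job done as asked, in the order asked, and still so for the second after the job is handed in, with the robot touching nothing.
It also fails if it takes over 58 s, if anything falls off the work surface, if the arm or the gripper's body presses on something with over 40 N, if the wrist force passes 120 N, or if a joint passes its speed limit or range.

### The arm

A 7-joint arm with a two-finger parallel gripper is mounted at the origin on the work surface. World frame = base frame: x ahead of the robot, y to its left, z up, the work surface at z = 0. Lengths are in m, angles in degrees, forces in N, time in s.
With the tool pointing down it reaches from about 0.4 to 0.9 m from the base axis. Payload 5.5 kg.
Tool frame: the origin (TCP) lies midway between the tips of the shut fingers; the grasp point (between the pads) lies 19 mm behind it; z points along the fingers, y is the direction in which the jaws open and shut (so a half turn about z gives the same grasp; the last joint's range is limited). The gripper opens to 92 mm and grips with 3 to 60 N. Pads are 19 mm wide; open, the fingers measure 130 mm over their backs; the gripper's body (75 mm by 190 mm) begins 47 mm behind the grasp point.
Start: joints at [84.064, 28.699, -24.465, 88.831, 12.651, 65.22, -12.049], TCP at [0.233, -0.607, 0.227] pointing down, gripper open.
Joint ranges: [-164.97, 164.97], [-17.58, 116.51], [-87.97, 89.64], [11.32, 138.91], [-80.73, 260.73], [10.89, 115.49], [-147.41, 147.41]. Speed limits (degrees/s): [147.25, 147.25, 180, 180, 180, 180, 180].

### API

Orientations are given as a 3x3 rotation matrix whose columns are the frame's x, y, z axes.
In Python, from bench import manip, cams, job_done gives the robot as it stands. The module is installed in compiled form; this text tells all that it offers.
- The arm moves only by the tool jog_arm, never from a script. Its argument "targets" is a list of rows, each a list of 6 numbers: the shift along the tool's x, y, z in m, then the turn, a rotation vector about the tool's x, y, z in degrees. In form: [[x, y, z, ax, ay, az], ...]. A call has 1 to 10 rows; each row shifts and turns the commanded pose from where the row before left it, along the tool's axes as they then stand; what a row does not reach is not made up. A row lasts 1/12 s, in which the tool goes at most 41.7 mm and 7.16 degrees, less where a joint would pass 70% of its speed; a pose out of reach is approached as far as the arm can. A call with a gripper value outside its range is refused whole. "grip" is the gripper command: -1 is fully open, 1 is shut, values between are in proportion, set as the call begins (left out, the last holds). The fingers move at their own pace and stop on an object; "force" is the grip in N (left out, the last holds). Time passes only in rows, so rows that do not move let the fingers close. It gives the time, the measured TCP pose, the force and the opening at its end, in the units of the state.
- manip.get_obs(): the state, without advancing time (a new reading comes with each control period).
- cams.capture(name): name is "side" or "top"; returns a dict with "color" (400x640x3 uint8, blue, green, red), "fx", "fy", "cx", "cy" (pixels), "cam_to_world" (4x4, takes a point from camera to world coordinates). Camera axes: x right, y up, looking along -z (the intrinsics and any distortion apply to the point x, -y, -z); pixel columns grow to the right and rows downward; lengths in m; the calibration is good to about 2 mm. A picture is of the moment at which its call begins. There is no depth.
- job_done(): hands the job in, once; it reports no verdict.
The state is a dict: "time_s": time; "joints": joint angles; "qvel": joint speeds; "joint_efforts": joint torques, N m; "ee_pos": TCP position; "tool_rot": TCP orientation; "force": force on the tool from outside, world axes, zero at the start; "ft_torque": the same for the moment, N m; "gripper_width": finger opening in m.
Only numpy, scipy, OpenCV 4.12 (cv2) and the standard library are available. Lean on these libraries where they do the work, as an engineer would, in place of code of your own. Each camera call takes 0.05 s, during which the arm holds its last target. There are 200 camera calls.

## Working session

There is one attempt and no reset: what is moved stays moved. The work goes in short steps, Python scripts to look and compute and a tool call to move; the robot and the scene stay as the last step left them, time stands still between calls to the robot, and variables do not carry over. Pictures are saved under pics/ and viewed, about 8 in all and at most 12, crops included, and the job is handed in when it is done.

Besides the shell and the picture viewer there is one more tool, called after "Call:" as a command line: name --pt "numbers of a row" for each row, then --argument value for the rest. jog_arm: Moves the arm, as the interface text tells. Its arguments: {"type":"object","properties":{"targets":{"type":"array"},"grip":{"type":"number"},"force":{"type":"number"}},"required":["targets"]}

```bash
mkdir -p pics
cat > h.py <<'E'
from bench import manip, cams, job_done
import numpy as np, cv2
def cap(n,f=None):
    d=cams.capture(n)
    if f: cv2.imwrite('pics/'+f,d['color'])
    return d
def ray(d,u,v):
    M=np.array(d['cam_to_world']); r=M[:3,:3]@np.array([(u-d['cx'])/d['fx'],-(v-d['cy'])/d['fy'],-1]); return M[:3,3],r
def onz(d,u,v,z):
    o,r=ray(d,u,v); return o+r*(z-o[2])/r[2]
def proj(d,p):
    M=np.array(d['cam_to_world']); q=M[:3,:3].T@(np.array(p)-M[:3,3]); return d['cx']-d['fx']*q[0]/q[2], d['cy']+d['fy']*q[1]/q[2]
E
python3 - <<'E'
from h import *
a=cap('top','t1.png');b=cap('side','s1.png')
for d in(a,b): print({k:np.round(v,3).tolist() for k,v in d.items() if k!='color'})
cv2.imwrite('pics/v1.png',cv2.resize(np.vstack([a['color'],b['color']]),(480*1,600)) )
o=manip.get_obs();print(o['time_s'],o['ee_pos'],np.round(o['tool_rot'],3),o['gripper_width'])
E
```

```text
{'fx': 424.816, 'fy': 424.816, 'cx': 327.022, 'cy': 193.892, 'cam_to_world': [[-0.017, 0.997, -0.078, 0.541], [-1.0, -0.017, 0.001, -0.01], [-0.0, 0.078, 0.997, 1.412], [0.0, 0.0, 0.0, 1.0]]}
{'fx': 507.34, 'fy': 507.34, 'cx': 324.899, 'cy': 196.692, 'cam_to_world': [[-0.689, 0.518, -0.507, -0.012], [-0.725, -0.485, 0.489, 0.62], [0.007, 0.704, 0.71, 1.01], [0.0, 0.0, 0.0, 1.0]]}
0.1 [ 0.23285658 -0.60619264  0.22576435] [[ 0.933  0.359 -0.001]
 [ 0.359 -0.933  0.002]
 [ 0.    -0.002 -1.   ]] 0.09160107556858481
```

View pics/t1.png

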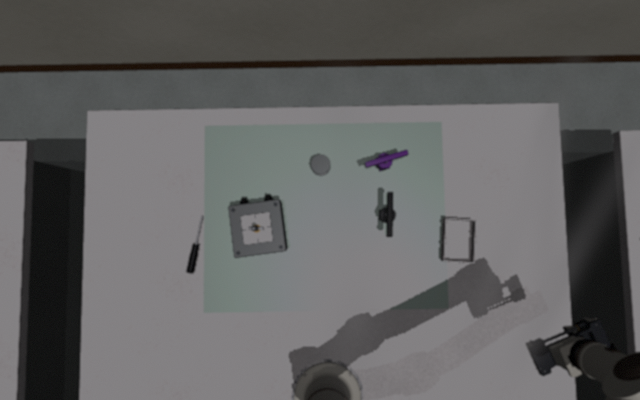

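View pics/s1.png

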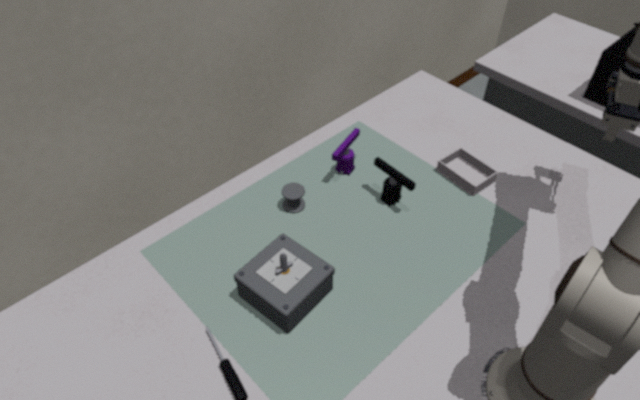

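Two T-handles: black at top (390,214) / side (393,182), and purple at top (385,160) / side (346,150). The black one is meant. The box is at top (258,227) / side (285,275). Next is an enlarged crop to confirm the handle and see the pin.

Run:
```python
from h import *
a=cap('top');b=cap('side')
def crop(d,u,v,r,s=400): return cv2.resize(d['color'][v-r:v+r,u-r:u+r],(s,s),interpolation=cv2.INTER_CUBIC)
g=lambda i:np.clip(i.astype(float)*1.6,0,255).astype(np.uint8)
cv2.imwrite('pics/c1.png',g(np.vstack([np.hstack([crop(a,390,214,30,300),crop(a,258,227,32,300)]),np.hstack([crop(b,393,182,30,300),crop(b,285,270,32,300)])])))
# bar
def bar(d,box):
    x0,x1,y0,y1=box; c=d['color'][y0:y1,x0:x1].max(2); m=(c<45).astype(np.uint8)
    n,l,s,ce=cv2.connectedComponentsWithStats(m);i=1+np.argmax(s[1:,4]);ys,xs=np.where(l==i);print(s[i],ce[i]+[x0,y0])
    r=cv2.minAreaRect(np.c_[xs+x0,ys+y0].astype(np.float32));print(r)
    return cv2.boxPoints(r)
for p in bar(a,(360,430,180,250)): print(onz(a,*p,.110))
bar(b,(360,430,145,215))
# box outline top
c=a['color'].astype(int); print(c[227,225:295].tolist()[::5])
```

```text
[ 19  13  16  43 317] [387.2681388  214.17981073]
((386.5, 214.0), (42.0, 15.0), 90.0)
[ 0.64248518 -0.17084372  0.11      ]
[ 0.64169205 -0.21694544  0.11      ]
[ 0.5132083  -0.21316135  0.11      ]
[ 0.51399426 -0.16741248  0.11      ]
[ 15  14  39  47 697] [392.5107604  183.53371593]
((386.9391784667969, 183.8851318359375), (46.03406524658203, 32.20059585571289), 35.53767776489258)
[[121, 126, 115], [100, 103, 95], [84, 82, 80], [85, 84, 83], [131, 129, 132], [94, 90, 91], [49, 47, 47], [108, 107, 109], [129, 127, 129], [109, 107, 109], [90, 88, 87], [92, 91, 90], [91, 94, 87], [129, 128, 124]]
```

View pics/c1.png

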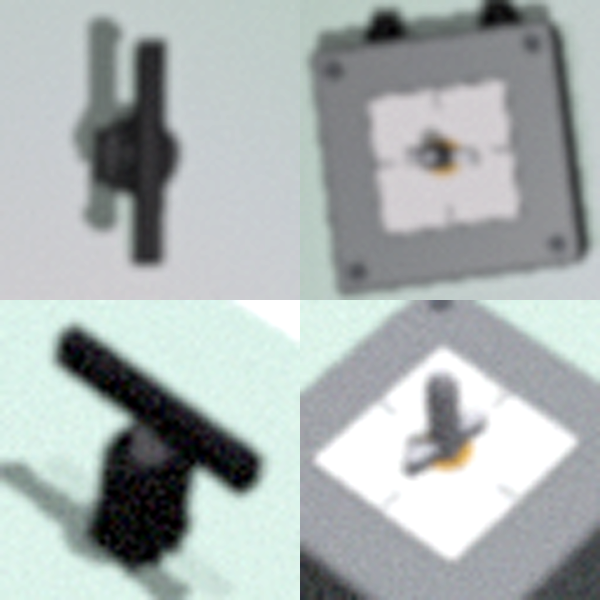

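```bash
cat > m.py <<'E'
from h import *
a=cap('top');b=cap('side')
k=64/300
print('bar top', onz(a,390.6,192,.11),onz(a,389.6,237,.11),onz(a,390.1,214.5,.11))
print('bar side', onz(b,378,161,.1),onz(b,412,188,.1),onz(b,395,174.5,.1))
tc=[(226+x*k,195+y*k) for x,y in [(68,98),(203,82),(220,218),(85,235)]]
P=np.array([onz(a,*p,.09) for p in tc]);print(P,P.mean(0),[np.linalg.norm(P[i]-P[i-1]) for i in range(4)])
sc=[(253+x*k,238+y*k) for x,y in [(142,47),(278,140),(152,260),(15,160)]]
Q=np.array([onz(b,*p,.09) for p in sc]);print(Q,Q.mean(0),[np.linalg.norm(Q[i]-Q[i-1]) for i in range(4)])
for z,p in [(.15,(140,75))]: print('tip',onz(b,253+p[0]*k,238+p[1]*k,z))
e=[onz(b,253+x*k,238+y*k,.1) for x,y in [(110,165),(187,125)]];d=e[1]-e[0];print('pin side',e,np.linalg.norm(d),np.degrees(np.arctan2(d[1],d[0])))
e=[onz(a,226+x*k,195+y*k,.102) for x,y in [(107,153),(178,155)]];d=e[1]-e[0];print('pin top',e,np.linalg.norm(d),np.degrees(np.arctan2(d[1],d[0])))
E
python3 m.py
```

```text
bar top [ 0.64495514 -0.20658463  0.11      ] [ 0.50736951 -0.19956785  0.11      ] [ 0.5758792 -0.2030618  0.11     ]
bar side [ 0.63812039 -0.20621193  0.1       ] [ 0.50727199 -0.19208385  0.1       ] [ 0.5709118  -0.19895522  0.1       ]
[[0.58004075 0.25900529 0.09      ]
 [0.58910824 0.16942278 0.09      ]
 [0.49918236 0.15879733 0.09      ]
 [0.48956157 0.24791453 0.09      ]] [0.53947323 0.20878498 0.09      ] [np.float64(0.09115638747675849), np.float64(0.09004024335992776), np.float64(0.09055144369273165), np.float64(0.08963501216055189)]
[[0.58917549 0.17242625 0.09      ]
 [0.50117481 0.16185579 0.09      ]
 [0.49059785 0.2498189  0.09      ]
 [0.57791682 0.26066938 0.09      ]] [0.53971625 0.21119258 0.09      ] [np.float64(0.0889584610179349), np.float64(0.08863325722725987), np.float64(0.0885967297077787), np.float64(0.0879905439138539)]
tip [0.53803497 0.21288999 0.15      ]
pin side [array([0.53879392, 0.23396541, 0.1       ]), array([0.5317119 , 0.19240087, 0.1       ])] 0.04216355534274686 -99.6695447968598
pin top [array([0.54321436, 0.23104523, 0.102     ]), array([0.54110722, 0.18450313, 0.102     ])] 0.046589783014601635 -92.59222819018576
```

Confirmed: the black T at top (390,214) has its bar along about world x, and purple is the decoy. Seat is about (0.539, 0.210) and the pin lies about 84° from x. Moving above the handle.

Call:
jog_arm --pt "0.033 -0.018 0 0 0 0" --pt "0.033 -0.018 0 0 0 0" --pt "0.033 -0.018 0 0 0 0" --pt "0.033 -0.018 0 0 0 0" --pt "0.033 -0.018 0 0 0 0" --pt "0.033 -0.018 0 0 0 0" --pt "0.033 -0.018 0 0 0 0" --pt "0.033 -0.018 0 0 0 0" --pt "0.033 -0.018 0 0 0 0" --pt "0.033 -0.018 0 0 0 0" --grip -1

```text
time_s: 1.13
ee_pos: [0.4775, -0.3189, 0.227]
tool_rot: [[0.934, 0.358, 0.0], [0.358, -0.934, -0.0], [0.0, 0.001, -1.0]]
force: [-0.0, -1.3, -0.0]
gripper_width: 0.0921
```

Call:
jog_arm --pt "0.033 -0.018 0 0 0 0" --pt "0.033 -0.018 0 0 0 0" --pt "0.033 -0.018 0 0 0 0" --pt "0.033 -0.02 0 0 0 0" --pt "0 0 0 0 0 7" --pt "0 0 0 0 0 7" --pt "0 0 0 0 0 7" --pt "0 0 0 0 0 4" --pt "0 0 0 0 0 0"

```text
time_s: 1.88
ee_pos: [0.5734, -0.2038, 0.2267]
tool_rot: [[0.997, -0.072, -0.0], [-0.072, -0.997, -0.0], [-0.0, 0.0, -1.0]]
force: [-0.6, -0.4, 0.1]
gripper_width: 0.0917
```

```bash
python3 -c "
from h import *
o=manip.get_obs();print(o['time_s'],o['ee_pos'],np.round(o['tool_rot'],3),np.round(o['joints'],1))
b=cap('side');a=cap('top')
c=b['color'][110:220,340:450];d=a['color'][180:250,355:425]
cv2.imwrite('pics/n2.png',np.hstack([cv2.resize(c,(400,400)),cv2.resize(d,(400,400))]))"
```

```text
1.8833 [ 0.5733588  -0.20378824  0.22672891] [[ 0.997 -0.072 -0.   ]
 [-0.072 -0.997 -0.   ]
 [-0.     0.    -1.   ]] [ 38.7  25.1 -28.7  95.   13.2  63.3 -87.8]
```

View pics/n2.png

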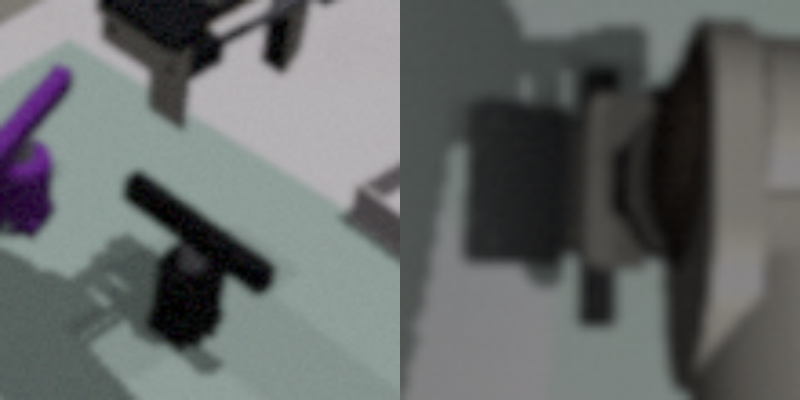

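Call:
jog_arm --pt "0 0 0.03 0 0 0" --pt "0 0 0.03 0 0 0" --pt "0 0 0.03 0 0 0" --pt "0 0 0.025 0 0 0" --pt "0 0 0.024 0 0 0" --pt "0 0 0 0 0 0"

```text
time_s: 2.48
ee_pos: [0.5693, -0.2031, 0.0827]
tool_rot: [[0.998, -0.068, -0.008], [-0.068, -0.998, 0.003], [-0.008, -0.003, -1.0]]
force: [-0.8, 1.1, -0.6]
gripper_width: 0.0921
```

Call:
jog_arm --pt "0 0 0 0 0 0" --pt "0 0 0 0 0 0" --pt "0 0 0 0 0 0" --pt "0 0 0 0 0 0" --pt "0 0 0 0 0 0" --pt "0 0 0 0 0 0" --pt "0 0 0 0 0 0" --pt "0 0 0 0 0 0" --grip 1 --force 25

```text
time_s: 3.15
ee_pos: [0.5734, -0.204, 0.0881]
tool_rot: [[0.998, -0.069, 0.0], [-0.069, -0.998, -0.0], [0.0, 0.0, -1.0]]
force: [0.6, 0.8, 0.0]
gripper_width: 0.0428
```

Call:
jog_arm --pt "0 0 0 0 0 0" --pt "0 0 0 0 0 0" --pt "0 0 0 0 0 0" --pt "0 0 0 0 0 0" --pt "0 0 0 0 0 0" --pt "0 0 0 0 0 0"

```text
time_s: 3.65
ee_pos: [0.5732, -0.2037, 0.0875]
tool_rot: [[0.998, -0.069, -0.0], [-0.069, -0.998, 0.0], [-0.0, -0.0, -1.0]]
force: [-0.3, 0.7, -1.0]
gripper_width: 0.0177
```

Call:
jog_arm --pt "0 0 -0.01 0 0 0" --pt "0 0 -0.02 0 0 0" --pt "0 0 -0.03 0 0 0" --pt "0 0 -0.03 0 0 0" --pt "0 0 -0.03 0 0 0" --pt "0 0 -0.03 0 0 0" --pt "0 0 -0.03 0 0 0" --pt "0 0 -0.02 0 0 0" --pt "0 0 0 0 0 0"

```text
time_s: 4.4
ee_pos: [0.5758, -0.2045, 0.2934]
tool_rot: [[0.998, -0.07, 0.008], [-0.07, -0.998, -0.003], [0.008, 0.003, -1.0]]
force: [1.0, 0.8, -2.1]
gripper_width: 0.018
```

Call:
jog_arm --pt "-0.002 -0.01 0 0 0 0" --pt "-0.003 -0.02 0 0 0 0" --pt "-0.005 -0.03 0 0 0 0" --pt "-0.005 -0.03 0 0 0 0" --pt "-0.005 -0.03 0 0 0 0" --pt "-0.005 -0.03 0 0 0 0" --pt "-0.005 -0.03 0 0 0 0" --pt "-0.005 -0.03 0 0 0 0" --pt "-0.005 -0.03 0 0 0 0" --pt "-0.005 -0.03 0 0 0 0"

```text
time_s: 5.23
ee_pos: [0.5445, 0.0702, 0.285]
tool_rot: [[0.998, -0.069, -0.005], [-0.069, -0.998, -0.0], [-0.005, 0.001, -1.0]]
force: [0.6, -0.2, -4.1]
gripper_width: 0.0181
```

Call:
jog_arm --pt "-0.005 -0.03 0 0 0 0" --pt "-0.005 -0.03 0 0 0 0" --pt "-0.004 -0.03 0 0 0 0" --pt "-0.002 -0.03 0 0 0 0" --pt "-0.002 -0.02 0 0 0 0" --pt "0 0 0 0 0 -5" --pt "0 0 0 0 0 -6" --pt "0 0 0 0 0 -7" --pt "0 0 0 0 0 -7" --pt "0 0 0 0 0 -7"

```text
time_s: 6.07
ee_pos: [0.5366, 0.2094, 0.2848]
tool_rot: [[0.879, 0.476, -0.005], [0.476, -0.879, -0.001], [-0.005, -0.001, -1.0]]
force: [0.5, -0.5, -2.7]
gripper_width: 0.0177
```

Call:
jog_arm --pt "0 0 0 0 0 -7" --pt "0 0 0 0 0 -7" --pt "0 0 0 0 0 -7" --pt "0 0 0 0 0 -7" --pt "0 0 0 0 0 -7" --pt "0 0 0 0 0 -6" --pt "0 0 0 0 0 -5" --pt "0 0 0 0 0 0" --pt "0 0 0 0 0 0"

```text
time_s: 6.82
ee_pos: [0.5374, 0.2092, 0.2857]
tool_rot: [[0.277, 0.961, -0.004], [0.961, -0.277, -0.001], [-0.002, -0.003, -1.0]]
force: [-0.7, -0.1, -3.8]
gripper_width: 0.0178
```

```bash
python3 -c "
from h import *
o=manip.get_obs();print(o['time_s'],o['ee_pos'],np.round(o['tool_rot'],3),np.round(o['joints'],1),o['force'],o['ft_torque'])
b=cap('side');c=b['color'][130:330,190:390]
M=np.array(b['cam_to_world']);print([proj(b,p) for p in [(.539,.2095,.15),(.539,.2095,.09),list(o['ee_pos'][:2])+[.2],list(o['ee_pos'][:2])+[.31]]])
cv2.imwrite('pics/n3.png',np.clip(cv2.resize(c,(600,600),interpolation=cv2.INTER_CUBIC)*1.5,0,255))"
```

```text
6.8167 [0.5373699  0.20924257 0.28567303] [[ 0.277  0.961 -0.004]
 [ 0.961 -0.277 -0.001]
 [-0.002 -0.003 -1.   ]] [ 17.9  25.3 -55.4  94.9  21.7  71.6 -58.2] [-0.71928637 -0.08434825 -3.79520807] [-0.10480361 -0.09448637 -0.04573494]
[(np.float64(283.7836300459512), np.float64(252.88935798594042)), (np.float64(285.1310897123835), np.float64(269.6970940129703)), (np.float64(283.1795453428965), np.float64(238.22001560670913)), (np.float64(280.2639132713683), np.float64(201.28079855597693))][ WARN:0@1.449] global loadsave.cpp:1063 imwrite_ Unsupported depth image for selected encoder is fallbacked to CV_8U.
```

View pics/n3.png

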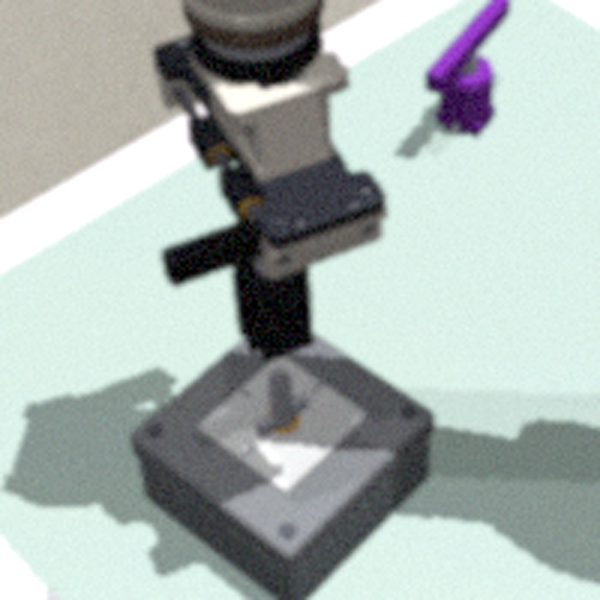

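Hub bottom is at crop (276,355), over the spindle tip at crop (280,370); aligned within about 2 mm. Now θ=74°. Lowering.

Call:
jog_arm --pt "0.001 0.001 0.01 0 0 0" --pt "0 0 0.01 0 0 0" --pt "0 0 0.01 0 0 0" --pt "0 0 0.01 0 0 0" --pt "0 0 0.005 0 0 0" --pt "0 0 0.005 0 0 0" --pt "0 0 0.005 0 0 0" --pt "0 0 0.005 0 0 0" --pt "0 0 0 0 0 0" --pt "0 0 0 0 0 0"

```text
time_s: 7.7
ee_pos: [0.5401, 0.2101, 0.2276]
tool_rot: [[0.275, 0.961, -0.0], [0.961, -0.275, -0.0], [-0.0, -0.0, -1.0]]
force: [0.0, 1.0, -3.4]
gripper_width: 0.0179
```

Call:
jog_arm --pt "0 0 0.005 0 0 0" --pt "0 0 0.005 0 0 0" --pt "0 0 0.005 0 0 0" --pt "0 0 0.005 0 0 0" --pt "0 0 0.005 0 0 0" --pt "0 0 0.004 0 0 0" --pt "0 0 0.002 0 0 0" --pt "0 0 0 0 0 0" --pt "0 0 0 0 0 0"

```text
time_s: 8.45
ee_pos: [0.5402, 0.2093, 0.1964]
tool_rot: [[0.276, 0.961, -0.0], [0.961, -0.276, -0.001], [-0.001, -0.0, -1.0]]
force: [1.5, -3.8, -4.8]
gripper_width: 0.018
```

Call:
jog_arm --pt "-0.001 0.001 0 0 0 0" --pt "0 0 0.002 0 0 0" --pt "0 0 0.002 0 0 0" --pt "0 0 0.002 0 0 0" --pt "0 0 0.001 0 0 0" --pt "0 0 0 0 0 0" --pt "0 0 0 0 0 0" --pt "0 0 0 0 0 0"

```text
time_s: 9.12
ee_pos: [0.5406, 0.209, 0.1896]
tool_rot: [[0.275, 0.961, -0.0], [0.961, -0.275, 0.0], [-0.0, -0.0, -1.0]]
force: [-1.1, -2.7, -2.9]
gripper_width: 0.0177
```

Call:
jog_arm --pt "0 0 0.001 0 0 0" --pt "0 0 0.001 0 0 0" --pt "0 0 0.001 0 0 0" --pt "0 0 0 0 0 0" --pt "0 0 0 0 0 0" --pt "0 0 0 0 0 0" --pt "0 0 0 0 0 0"

```text
time_s: 9.7
ee_pos: [0.5413, 0.2094, 0.1891]
tool_rot: [[0.276, 0.961, 0.002], [0.961, -0.276, -0.0], [0.0, 0.002, -1.0]]
force: [-4.1, -5.3, 13.1]
gripper_width: 0.0178
```

Call:
jog_arm --pt "-0.001 -0.001 -0.0015 0 0 0" --pt "0 0 0 0 0 0" --pt "0 0 0 0 0 -1" --pt "0 0 0 0 0 -1" --pt "0 0 0 0 0 -1" --pt "0 0 0 0 0 0" --pt "0 0 0 0 0 0"

```text
time_s: 10.28
ee_pos: [0.5406, 0.2091, 0.1891]
tool_rot: [[0.223, 0.975, 0.002], [0.975, -0.223, 0.001], [0.002, 0.002, -1.0]]
force: [-0.0, -1.5, 6.2]
gripper_width: 0.018
```

Call:
jog_arm --pt "0 0 0 0 0 -1" --pt "0 0 0 0 0 -1" --pt "0 0 0 0 0 -1" --pt "0 0 0 0 0 0" --pt "0 0 0 0 0 0"

```text
time_s: 10.7
ee_pos: [0.5404, 0.2089, 0.1887]
tool_rot: [[0.173, 0.985, 0.002], [0.985, -0.173, 0.001], [0.002, 0.001, -1.0]]
force: [2.5, -0.6, 5.3]
gripper_width: 0.0181
```

Call:
jog_arm --pt "0 0 0 0 0 -1" --pt "0 0 0 0 0 -1" --pt "0 0 0 0 0 0" --pt "0 0 0 0 0 0"

```text
time_s: 11.03
ee_pos: [0.5402, 0.2086, 0.1885]
tool_rot: [[0.138, 0.99, 0.001], [0.99, -0.138, 0.001], [0.001, 0.001, -1.0]]
force: [0.6, -2.1, 5.2]
gripper_width: 0.0182
```

Call:
jog_arm --pt "0 0 0 0 0 -1" --pt "0 0 0 0 0 -1" --pt "0 0 0 0 0 0" --pt "0 0 0 0 0 0"

```text
time_s: 11.37
ee_pos: [0.5399, 0.2079, 0.1875]
tool_rot: [[0.104, 0.995, 0.0], [0.995, -0.104, 0.0], [0.0, 0.0, -1.0]]
force: [4.4, 0.7, -4.2]
gripper_width: 0.0184
```

The slot has found the pin: the vertical support is gone at θ≈84°. Centering slightly and lowering.

Call:
jog_arm --pt "0 0 0.001 0 0 -1" --pt "0 0 0.001 0 0 -1" --pt "0 0 0.002 0 0 0" --pt "0 0 0.002 0 0 0" --pt "0 0 0 0 0 0" --pt "0 0 0 0 0 0"

```text
time_s: 11.87
ee_pos: [0.5399, 0.208, 0.1817]
tool_rot: [[0.07, 0.998, 0.0], [0.998, -0.07, 0.0], [0.0, 0.0, -1.0]]
force: [5.5, 0.0, -5.8]
gripper_width: 0.0178
```

Call:
jog_arm --pt "0 0.001 0.001 0 0 0" --pt "0 0 0.002 0 0 0" --pt "0 0 0.001 0 0 0" --pt "0 0 0 0 0 0" --pt "0 0 0 0 0 0"

```text
time_s: 12.28
ee_pos: [0.5402, 0.208, 0.1778]
tool_rot: [[0.069, 0.998, -0.001], [0.998, -0.069, -0.0], [-0.0, -0.001, -1.0]]
force: [3.1, -1.0, -4.1]
gripper_width: 0.0177
```

```bash
python3 -c "
from h import *
o=manip.get_obs();print(o['time_s'],o['ee_pos'],o['force'],o['ft_torque'])"
```

```text
12.2833 [0.54017907 0.20802789 0.17783689] [ 3.13397893 -0.98873655 -4.05482893] [-0.07647289 -0.96558286 -0.01694094]
```

Call:
jog_arm --pt "0 0 0.001 0 0 0" --pt "0 0 0.001 0 0 0" --pt "0 0 0 0 0 0" --pt "0 0 0 0 0 0"

```text
time_s: 12.62
ee_pos: [0.5404, 0.2082, 0.1777]
tool_rot: [[0.069, 0.998, 0.0], [0.998, -0.069, -0.001], [-0.001, 0.0, -1.0]]
force: [-0.3, -2.6, 9.0]
gripper_width: 0.0176
```

Seated: support returns 11–12 mm below the pin contact. Unloading and releasing.

Call:
jog_arm --pt "0 0 -0.001 0 0 0" --pt "0 0 0 0 0 0"

```text
time_s: 12.78
ee_pos: [0.5404, 0.2081, 0.1777]
tool_rot: [[0.069, 0.998, -0.0], [0.998, -0.069, -0.0], [-0.0, -0.0, -1.0]]
force: [0.6, -2.1, 3.9]
gripper_width: 0.018
```

Call:
jog_arm --pt "0 0 0 0 0 0" --pt "0 0 0 0 0 0" --pt "0 0 0 0 0 0" --pt "0 0 0 0 0 0" --pt "0 0 0 0 0 0" --pt "0 0 0 0 0 0" --pt "0 0 0 0 0 0" --pt "0 0 0 0 0 0" --grip -1

```text
time_s: 13.45
ee_pos: [0.5405, 0.2082, 0.1772]
tool_rot: [[0.069, 0.998, -0.0], [0.998, -0.069, 0.0], [0.0, -0.0, -1.0]]
force: [0.2, -0.9, 0.2]
gripper_width: 0.0666
```

Call:
jog_arm --pt "0 0 -0.005 0 0 0" --pt "0 0 -0.015 0 0 0" --pt "0 0 -0.03 0 0 0" --pt "0 0 -0.03 0 0 0" --pt "0 0 -0.03 0 0 0" --pt "0 0 -0.02 0 0 0" --pt "0 0 -0.01 0 0 0" --pt "0 0 0 0 0 0"

```text
time_s: 14.12
ee_pos: [0.5416, 0.209, 0.3198]
tool_rot: [[0.07, 0.998, 0.004], [0.998, -0.07, 0.001], [0.002, 0.004, -1.0]]
force: [0.2, 0.3, -0.3]
gripper_width: 0.0918
```

Call:
jog_arm --pt "-0.03 0 0 0 0 0" --pt "-0.035 0 0 0 0 0" --pt "-0.035 0 0 0 0 0" --pt "-0.035 0 0 0 0 0" --pt "-0.035 0 0 0 0 0" --pt "-0.035 0 0 0 0 0" --pt "-0.03 0 0 0 0 0" --pt "-0.02 0 0 0 0 0" --pt "0 0 0 0 0 0"

```text
time_s: 14.87
ee_pos: [0.5216, -0.053, 0.3149]
tool_rot: [[0.078, 0.997, -0.004], [0.997, -0.078, -0.002], [-0.002, -0.004, -1.0]]
force: [0.8, 0.1, -1.3]
gripper_width: 0.0916
```

```bash
python3 -c "
from h import *
o=manip.get_obs();print(o['time_s'],o['ee_pos'],o['force'])
b=cap('side','sf.png');a=cap('top','tf.png')
c=b['color'][200:340,210:350];d=a['color'][185:265,215:295]
print([proj(b,p) for p in [(.540,.209,.20),(.540,.209,.212)]],[proj(a,p) for p in [(.54,.209,.2),(.548,.278,.2),(.532,.14,.2)]])
f=lambda i:cv2.resize(i,(400,400),interpolation=cv2.INTER_CUBIC)
cv2.imwrite('pics/n4.png',np.clip(np.hstack([f(c),f(d)])*1.5,0,255).astype(np.uint8))"
```

```text
14.8667 [ 0.5215678  -0.05295331  0.31490642] [ 0.82705961  0.09819427 -1.32715693]
[(np.float64(282.45100982505244), np.float64(237.45131472575832)), (np.float64(282.1485850012028), np.float64(233.68861000198075))] [(np.float64(250.25031637838504), np.float64(228.6895865237038)), (np.float64(225.9817585672096), np.float64(226.28619258770124)), (np.float64(274.5408585794624), np.float64(231.0951576450912))]
```

View pics/n4.png

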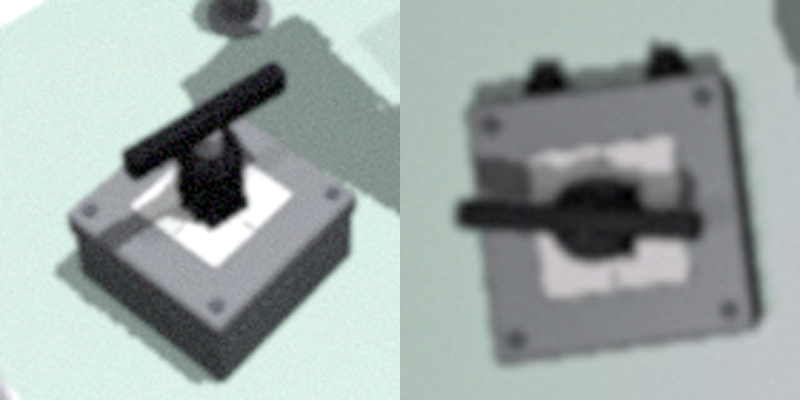

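View pics/tf.png

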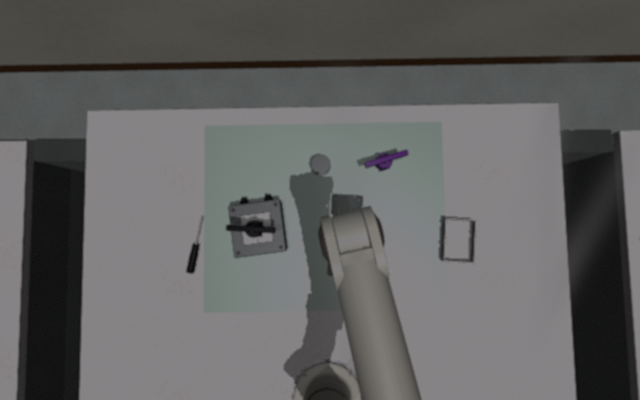

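Final look: the handle stands upright on the plate, with its bar centre at side (282,242). I expect about 241 if home and about 237 if still on the pin. The spool, screwdriver, tray and purple handle have not moved. Handing in.

Call:
jog_arm --pt "0 0 0 0 0 0" --pt "0 0 0 0 0 0" --pt "0 0 0 0 0 0"

```text
time_s: 15.22
ee_pos: [0.5228, -0.0446, 0.3171]
tool_rot: [[0.067, 0.998, -0.0], [0.998, -0.067, 0.0], [0.0, -0.0, -1.0]]
force: [0.1, 0.3, 0.5]
gripper_width: 0.0918
```

```bash
python3 -c "
from h import *
job_done()"
```

```text
the job is handed in; nothing more can be done
```

The black T-handle is fully home on the dial plate and released, and the job was handed in at about 15 s. I gripped it by its bar, lowered it over the spindle until it rested on the pin, and turned it 10° anticlockwise until the slot dropped in at about 84°. I then turned it 2° more to centre it, lowered it until the plate took its weight, let go and backed away.

**Seating:** the plate took the weight 11–12 mm below where the handle had rested on the pin. In the last pictures the handle stands upright, with its bar at the height expected when home.

**Switch:** I did not measure the spindle's turn directly. The only twist reading with the slot engaged was about 0.02 N m, far below the 0.4 N m that moves it. I took that reading just after the 2° centring turn.

**Other things:** the spool, screwdriver, tray and purple handle look unmoved in the last top picture.

No check failed. My two views differed by about 7° on the pin's direction, and the turn on the pin settled that.

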